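# Free the stuck plug block of the chocolate filling head

## Task

On the chocolate filling head, first press both hinged hopper covers down until they snap and stay shut. Then take the plug block by the bar on top and rock it from side to side (across the bar), a little higher each time, until it comes free of the rubber lips; do not just pull it straight up, because the loose frame it is stuck in would lift off the machine with it. Finish still holding the block in the gripper, upright and still, straight over its pocket with its underside just clear of the frame, about 15 mm above it; leave the bowl, spatula and jar alone.

Things in the scene. Friction and masses are not known exactly. Their poses are not given: they have to be found in the camera images.
- socket (a point): Centre of the pocket's mouth, level with the top of the aluminium frame (136 x 144 mm, 30 mm high) in the middle of the filling head, 50 mm above the table. z up, x along the block's bar, y the direction in which the block rocks, +y towards the left cover. The pocket is 22 mm deep, 40 mm along x, 46 mm along y. The bed plate below is 210 x 330 mm, 20 mm thick
- lips (a point): Point midway between the two sprung rubber lips, 8 mm below the pocket's mouth; the lips run along x, 20 mm to the +y and -y side. Each presses on the block with about 36 N. Pulled straight up, the block drags at the frame with 37 to 52 N, more than the frame's weight
- frame (a joint): How far the loose frame (2.3 kg, on two dowels, free to lift straight up, no other motion) has been lifted off the bed plate, m; 0 at rest. It must stay down
- block_bar (a point): Centre of the grip bar on the loose steel plug block (about 0.3 kg). Bar 60 mm along x, 14 across y, 18 high; below it a 14 mm wide neck, then the body, 36 (x) x 40 (y) x 50 mm high. The bar's centre is 79 mm above the block's underside, 29 above the body's top; seated, 57 above the pocket's mouth and 65 above the lips. Axes as socket
- block: The same block, origin at the centre of its underside. It leaves the lips when raised 14 mm and is level with the frame's top when raised 22 mm. In the pocket it can lean about 12 degrees to each side; that takes some 10 to 16 N sideways at the bar. Leaning it about one lip raises its other side
- cover_left (a joint): Left hopper cover (steel leaf, 92 mm along the hinge by 76 mm, 4 mm thick), hinge angle in rad: 0 shut, starts open at 0.4 to 0.6. A sprung ball catch at its free edge resists with up to about 15 N at the press point from 0.13 to 0.06 rad, then snaps it to 0 and holds it
- cover_right (a joint): Right hopper cover, the mirror image of the left; same meaning
- cover_left_press (a point): Point on the upper face of the left cover to press on, 45 mm from the hinge axis and 4 mm above the hinge's level, moves with the cover; z is normal to the leaf
- cover_right_press (a point): The same point on the right cover
- cover_left_hinge (a point): Middle of the left cover's hinge axis, at its outer edge, 154 mm from the pocket's centre towards +y, 60.5 mm above the table; runs along the machine's x. Shut, the cover lies level from here towards the pocket, upper face 64.5 mm above the table, press point 109 mm from the pocket's centre
- cover_right_hinge (a point): Middle of the right cover's hinge axis, mirror image, 154 mm towards -y
- bowl: Steel bowl, 110 mm across the rim, 50 mm high, origin at its underside; a bystander
- spatula: Spatula lying on the table along its x; a bystander
- jar: Jar, 64 mm across, 85 mm high, origin at its underside; a bystander
Not all that is in view belongs to the job. What is shaped like the block but turquoise is not meant.

How it is judged:
By the outcome, as a careful person would: the job done as asked, in the order asked, and still so for the second after the job is handed in, while the arm keeps its last pose, push and grip.
It also fails if it takes over 48 s, if anything falls off the work surface, if the arm or the gripper's body presses on something with over 40 N, if the wrist force passes 120 N, or if a joint passes its speed limit or range.

## Robot

A 6-joint arm with a two-finger parallel gripper is mounted at the origin on the work surface. World frame = base frame: x ahead of the robot, y to its left, z up, the work surface at z = 0. Lengths are in m, angles in rad, forces in N, time in s.
With the tool pointing down it reaches from about 0.3 to 0.775 m from the base axis. Payload 14.6 kg.
Tool frame: the origin (TCP) lies on the centre line of the jaws, within the pads' length; the fingertips stand 25 mm ahead of it and the grasp point (between the pads) lies 6 mm ahead of it (ctrl.tip_reach is the distance from the TCP to the fingertips, in m); z points along the fingers, y is the line along which they close (so a half turn about z gives the same grasp; the last joint's range is limited). The gripper opens to 94 mm and grips with 3 to 60 N. Pads are 16 mm wide; open, the fingers measure 119 mm over their backs; the gripper's body (75 mm by 177 mm) begins 78 mm behind the grasp point.
Start: joints at [-1.213, 0.3, 1.521, -0, 1.321, -0.067], TCP at [0.227, -0.501, 0.23] pointing down, gripper open.
Joint ranges: [-3.03, 3.03], [-0.79, 2.21], [0.23, 2.52], [-1.04, 4.18], [0, 3.07], [-2.55, 2.55]. Speed limits (rad/s): [2.22, 2.22, 2.57, 3.14, 3.14, 3.14].

## Interface

Orientations are given as [roll, pitch, yaw] about the fixed x, y, z axes, in that order (R = Rz(yaw) Ry(pitch) Rx(roll)).
In Python, from station import ctrl gives the robot as it stands. The module is installed in compiled form; this text tells all that it offers.
- The arm moves only by the tool apply_moves, never from a script. Its argument "deltas" is a list of rows, each a list of 7 numbers: the closure in counts, from 0 (fully open) to 255 (shut), then the shift along the world's x, y, z in cm, then the turn, a rotation vector about the world's x, y, z in rad. In form: [[jaw, tx, ty, tz, ax, ay, az], ...]. A call has 1 to 10 rows; each row shifts and turns the commanded pose from where the row before left it; what a row does not reach is not made up. A row lasts 1/10 s, in which the tool goes at most 50 mm and 8.59 degrees, less where a joint would pass 70% of its speed; a pose out of reach is approached as far as the arm can. A call with a gripper value outside its range is refused whole. The fingers move at their own pace and stop on an object; "grip_force" is the grip in N (left out, the last holds). Time passes only in rows, so rows that do not move let the fingers close. It gives the time, the measured TCP pose, the force, the opening and the grip force at its end, in the units of the state.
- ctrl.get_obs(): the state, without advancing time (a new reading comes with each control period).
- ctrl.camera(name): name is "scene" or "side" or "wrist"; returns a dict with "img" (384x512x3 uint8, red, green, blue), "K" (3x3 intrinsics, pixels), "k1" (the pictures are not rectified: a ray, as slopes to the right and down, at radius r is drawn at 1 + k1 r^2 times it, then the intrinsics apply), "pose" (4x4, takes a point from camera to world coordinates); the wrist camera has in their place "hand_eye" (4x4, takes a point from camera to tool coordinates, whose origin is the TCP and whose axes are the flange's). Camera axes: x right, y up, looking along -z (the intrinsics and any distortion apply to the point x, -y, -z); pixel columns grow to the right and rows downward; lengths in m; the calibration is good to about 2 mm. A picture is of the moment at which its call begins: read the wrist's pose just before it. There is no depth.
- ctrl.hand_in(): hands the job in; it is judged then, once.
The state is a dict: "time_s": time; "qpos": joint angles; "joint_vel": joint speeds; "tau": joint torques, N m; "ee_pos": TCP position; "eef_rot": TCP orientation; "force": force on the tool from outside, world axes, zero at the start; "moment": the same for the moment, N m; "grip_width": finger opening in m; "grip_force": force on a finger pad.
Only numpy, scipy, OpenCV 4.12 (cv2) and the standard library are available. Lean on these libraries where they do the work, as an engineer would, in place of code of your own. Each camera call takes 0.05 s, during which the arm holds its last target. There are 200 camera calls.

## Working session

There is one attempt and no reset: what is moved stays moved. The work goes in short steps, Python scripts to look and compute and a tool call to move; the robot and the scene stay as the last step left them, time stands still between calls to the robot, and variables do not carry over. Pictures are saved under pics/ and viewed, at most 10 in all, crops included, and the job is handed in when it is done.

Besides the shell and the picture viewer there is one more tool, called after "Request:" as name([rows], argument=value, ...), one row to a line, values as JSON. apply_moves: Moves the arm, as the interface text tells. Its arguments: {"type":"object","properties":{"deltas":{"type":"array"},"grip_force":{"type":"number"}},"required":["deltas"]}

```bash
mkdir -p pics; cat > h.py <<'E'
import numpy as np, cv2
from station import ctrl
from scipy.spatial.transform import Rotation as R
def cam(n):
    o=ctrl.get_obs(); c=ctrl.camera(n)
    if n=="wrist":
        T=np.eye(4); T[:3,3]=o["ee_pos"]; T[:3,:3]=R.from_euler("xyz",o["eef_rot"]).as_matrix()
        c["pose"]=T@np.array(c["hand_eye"])
    return c
def ray(c,u,v):
    K=np.array(c["K"]); p=cv2.undistortPoints(np.array([[[u,v]]],float),K,np.array([c["k1"],0,0,0.]))[0,0]
    # exact: x_d = x(1+k1 r^2)
    P=np.array(c["pose"]); return P[:3,3],P[:3,:3]@np.array([p[0],-p[1],-1])
def onz(c,u,v,z):
    o,d=ray(c,u,v); return o+d*(z-o[2])/d[2]
def proj(c,X):
    P=np.array(c["pose"]); p=P[:3,:3].T@(np.array(X)-P[:3,3]); q=np.array([p[0],-p[1]])/-p[2]
    q=q*(1+c["k1"]*q@q); K=np.array(c["K"]); return np.array([K[0,0]*q[0]+K[0,2],K[1,1]*q[1]+K[1,2]])
E
python3 - <<'E'
from h import *
ims=[]
for n in ["scene","side"]:
    c=cam(n); print(n,np.round(c["K"],1).tolist(),c["k1"],np.round(c["pose"],3).tolist())
    cv2.imwrite(f"pics/{n}0.png",c["img"][:,:,::-1]); np.save(f"{n}0.npy",c,allow_pickle=True)
print(ctrl.get_obs())
E
```

```text
scene [[404.6, 0.0, 256.3], [0.0, 404.6, 196.0], [0.0, 0.0, 1.0]] -0.12978222218869287 [[0.848, -0.347, 0.402, 0.919], [0.531, 0.538, -0.655, -0.597], [0.011, 0.769, 0.64, 0.71], [0.0, 0.0, 0.0, 1.0]]
side [[426.0, 0.0, 256.3], [0.0, 426.0, 189.9], [0.0, 0.0, 1.0]] -0.018415722198318524 [[-0.962, 0.179, -0.205, 0.299], [-0.272, -0.67, 0.691, 0.846], [-0.014, 0.721, 0.693, 0.938], [0.0, 0.0, 0.0, 1.0]]
{'time_s': 0.1, 'qpos': array([-1.21258333e+00,  3.00381340e-01,  1.52148709e+00, -3.34408851e-07,
        1.32072450e+00, -6.65768645e-02]), 'joint_vel': array([-0.00108296, -0.00129023, -0.00175522, -0.00029518, -0.00068413,
       -0.00195211]), 'tau': array([ 4.57002234e-04, -5.32645333e+01, -3.53283656e+01,  7.09144771e-02,
        2.34898890e-02, -7.26737676e-05]), 'ee_pos': array([ 0.22660835, -0.5009236 ,  0.22997532]), 'eef_rot': array([-3.14059458e+00, -6.62224930e-05,  4.24789912e-01]), 'force': array([-0.06609714,  0.18995179, -0.45245779]), 'moment': array([-0.04975158, -0.02793681, -0.01917426]), 'grip_force': 0.0, 'grip_width': 0.09370025388085028}
```

View pics/scene0.png

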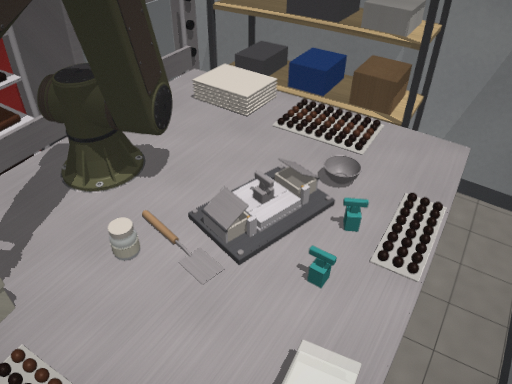

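View pics/side0.png

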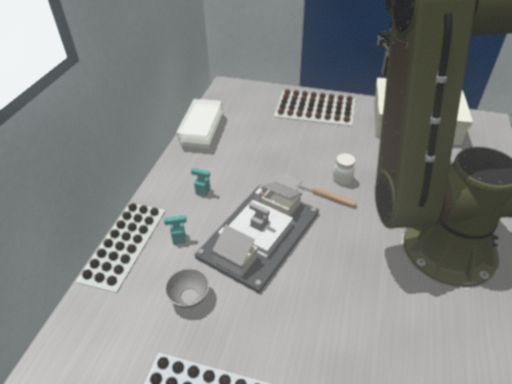

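Scene: the filling head is at about (262,208), with the steel block's bar at (263,183), the open covers at (228,210) and (298,172), and turquoise decoys at (353,213) and (320,265). Side view: block at (260,215), decoys at (202,180) and (177,228). I choose the grey block in the frame, and check it in one close crop.

```bash
python3 - <<'E'
import cv2,numpy as np
a=cv2.imread("pics/scene0.png")[150:262,182:342]; b=cv2.imread("pics/side0.png")[175:287,190:330]
cv2.imwrite("pics/crop.png",np.vstack([cv2.resize(a,None,fx=2.65,fy=2.65,interpolation=3),cv2.resize(b,(424,296),interpolation=3)])[:600])
# side crop scale: 424/140=3.03 x, 296/112=2.64 y
E
```

```text
(no output)
```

View pics/crop.png

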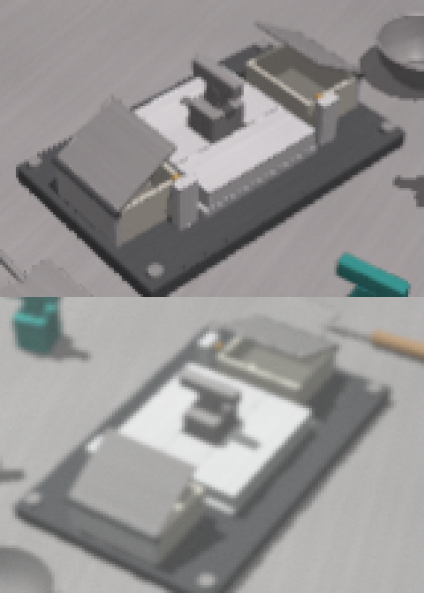

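```bash
python3 - <<'E'
from h import *
for n,pts,f in [("scene",[(18,166),(404,130),(155,290),(268,44)],lambda x,y:(182+x/2.65,150+y/2.65)),("side",[(15,510),(388,388),(218,588),(212,322)],lambda x,y:(190+x/3.03,175+(y-297)/2.64))]:
    c=np.load(n+"0.npy",allow_pickle=True).item()
    X=np.array([onz(c,*f(*p),.02) for p in pts])
    print(n,X.round(3).tolist(),X.mean(0)); 
    for i in range(4):
        for j in range(i): print(i,j,np.linalg.norm(X[i]-X[j]).round(3),np.degrees(np.arctan2(*(X[i]-X[j])[1::-1])).round(1))
s=np.load("scene0.npy",allow_pickle=True).item();d=np.load("side0.npy",allow_pickle=True).item()
def tri(a,b):
    o1,d1=ray(s,*a);o2,d2=ray(d,*b);k=np.linalg.lstsq(np.c_[d1,-d2],o2-o1,rcond=None)[0];p,q=o1+k[0]*d1,o2+k[1]*d2;return (p+q)/2,np.linalg.norm(p-q)
F=lambda x,y:(182+x/2.65,150+y/2.65);G=lambda x,y:(190+x/3.03,175+(y-297)/2.64)
print("bar",tri(F(218,80),G(210,388)))
E
```

```text
scene [[0.376, -0.039, 0.02], [0.667, 0.212, 0.02], [0.574, -0.098, 0.02], [0.48, 0.267, 0.02]] [0.52398538 0.08548141 0.02      ]
1 0 0.385 40.8
2 0 0.206 -16.7
2 1 0.324 -106.7
3 0 0.323 71.2
3 1 0.195 163.7
3 2 0.377 104.4
side [[0.661, 0.22, 0.02], [0.372, -0.035, 0.02], [0.463, 0.262, 0.02], [0.567, -0.095, 0.02]] [0.51559813 0.08786569 0.02      ]
1 0 0.385 -138.7
2 0 0.202 167.9
2 1 0.311 72.9
3 0 0.328 -106.7
3 1 0.204 -17.1
3 2 0.372 -73.8
bar (array([0.51957214, 0.08675405, 0.10310545]), np.float64(0.0038064564758959075))
```

The crop shows the grey block with its bar upright in the white frame, and both covers open. The bed's corners give 0.20 x 0.33 m, as expected. The pocket centre is near (0.520, 0.087), machine y lies at about 73 deg, and the bar's triangulated z of 0.103 agrees with the expected 0.107. Next I go above the near cover.

Request:
apply_moves([
  [255,1.6,3,0,0,0,-0.045],
  [255,1.6,3,0,0,0,-0.045],
  [255,1.6,3,0,0,0,-0.045],
  [255,1.6,3,0,0,0,-0.045],
  [255,1.6,3,0,0,0,-0.045],
  [255,1.6,3,0,0,0,-0.045],
  [255,1.6,3,0,0,0,-0.045],
  [255,1.6,3,0,0,0,-0.045],
  [255,1.6,3,0,0,0,-0.045],
  [255,1.6,3,0,0,0,-0.045],
], grip_force=20)

```text
time_s: 1.1
ee_pos: [0.387, -0.1998, 0.2303]
eef_rot: [-3.141, 0.0, -0.027]
force: [0.3, -0.1, 0.6]
grip_width: 0.0174
grip_force: 0.0
```

Request:
apply_moves([
  [255,1.7,3,0,0,0,-0.045],
  [255,1.7,3,0,0,0,-0.045],
  [255,1.7,3,0,0,0,-0.045],
  [255,1.7,3,0,0,0,-0.045],
  [255,1.7,3,0,0,0,-0.045],
  [255,1.7,3.4,0,0,0,-0.045],
  [255,0,0,0,0,0,0],
  [255,0,0,0,0,0,0],
])

```text
time_s: 1.9
ee_pos: [0.4885, -0.0167, 0.23]
eef_rot: [3.141, 0.001, -0.293]
force: [-0.5, 0.1, -0.2]
grip_width: 0.0001
grip_force: 0.0
```

```bash
python3 - <<'E'
from h import *
c=cam("wrist"); im=c["img"][:,:,::-1].copy()
cv2.imwrite("pics/w1.png",im); np.save("w1.npy",c,allow_pickle=True)
o=ctrl.get_obs(); print(o["ee_pos"],o["eef_rot"],o["force"],o["time_s"])
E
```

```text
[ 0.48837226 -0.01737191  0.23016974] [ 3.14130013e+00  6.50624631e-04 -2.94386821e-01] [-0.17709444 -0.21824062  0.03130324] 1.95
```

View pics/w1.png

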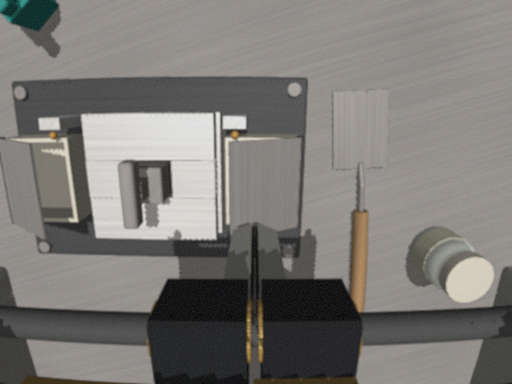

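```bash
python3 - <<'E'
from h import *
c=np.load("w1.npy",allow_pickle=True).item()
g=lambda p,z:np.array([onz(c,*q,z) for q in p])
def rep(X):
    print(X[:,:2].round(4).tolist(),"mean",X.mean(0).round(4),"ang",[(np.degrees(np.arctan2(*(X[i]-X[i-1])[1::-1])).round(1),np.linalg.norm(X[i]-X[i-1]).round(3)) for i in range(len(X))])
rep(g([(13,80),(307,79),(299,257),(36,254)],.02))
rep(g([(82,114),(220,111),(217,241),(94,239)],.05))
rep(g([(126,162),(132,228)],.116))
x=np.array([.5195,.087]);
for a in [-.294]:
  y=np.array([-np.sin(a),np.cos(a)]); ux=np.array([np.cos(a),np.sin(a)])
  for s in (1,-1): print(s,[proj(c,[*(x+s*y*.109),.086]).round(), proj(c,[*(x+s*.154*y),.0605]).round()])
E
```

```text
[[0.6671, 0.2109], [0.5682, -0.0972], [0.3722, -0.0369], [0.4676, 0.2798]] mean [0.5188 0.0892 0.02  ] ang [(np.float64(-19.1), np.float64(0.211)), (np.float64(-107.8), np.float64(0.324)), (np.float64(162.9), np.float64(0.205)), (np.float64(73.2), np.float64(0.331))]
[[0.6026, 0.1321], [0.563, -0.0026], [0.4326, 0.044], [0.4735, 0.1761]] mean [0.5179 0.0874 0.05  ] ang [(np.float64(-18.8), np.float64(0.136)), (np.float64(-106.4), np.float64(0.14)), (np.float64(160.3), np.float64(0.138)), (np.float64(72.8), np.float64(0.138))]
[[0.5472, 0.078], [0.4913, 0.0957]] mean [0.5193 0.0868 0.116 ] ang [(np.float64(-17.6), np.float64(0.059)), (np.float64(162.4), np.float64(0.059))]
1 [array([ 32., 187.]), array([  9., 181.])]
-1 [array([257., 187.]), array([301., 180.])]
```

The bar is centred at (0.519, 0.087) at -17.6 deg with a length of 59 mm, and the frame and bed centres agree. The near press point is (0.486, -0.017), and I'm above it.

Request:
apply_moves([
  [255,-0.2,0,-3.3,0,0,-0.013],
  [255,0,0,-3.3,0,0,0],
  [255,0,0,-2.4,0,0,0],
  [255,0,0,-0.8,0,0,0],
  [255,0,0,-0.8,0,0,0],
  [255,0,0,-0.8,0,0,0],
  [255,0,0,-0.8,0,0,0],
  [255,0,0,-0.8,0,0,0],
  [255,0,0,-0.4,0,0,0],
  [255,0,0,-0.3,0,0,0],
])

```text
time_s: 2.95
ee_pos: [0.487, -0.0168, 0.0938]
eef_rot: [-3.141, -0.001, -0.308]
force: [-2.8, 6.3, 11.4]
grip_width: 0.0001
grip_force: 5.3
```

Request:
apply_moves([
  [255,0,0,-0.2,0,0,0],
  [255,0,0,-0.2,0,0,0],
  [255,0,0,-0.1,0,0,0],
  [255,0,0,0,0,0,0],
])

```text
time_s: 3.35
ee_pos: [0.4872, -0.0169, 0.0895]
eef_rot: [-3.141, -0.001, -0.308]
force: [-4.1, 3.8, 14.6]
grip_width: 0.0
grip_force: 7.7
```

Request:
apply_moves([
  [255,0,0,-0.1,0,0,0],
  [255,0,0,0,0,0,0],
])

```text
time_s: 3.55
ee_pos: [0.4872, -0.0169, 0.0893]
eef_rot: [-3.141, -0.002, -0.308]
force: [-9.5, 3.3, 26.7]
grip_width: 0.0005
grip_force: 13.5
```

Request:
apply_moves([
  [255,0,0,4,0,0,0],
  [255,0,0,4,0,0,0],
  [255,1.1,3.5,0,0,0,0],
  [255,1.1,3.5,0,0,0,0],
  [255,1.1,3.5,0,0,0,0],
  [255,1.1,3.5,0,0,0,0],
  [255,1.1,3.5,0,0,0,0],
  [255,1.0,3.3,0,0,0,0],
  [255,0,0,-2,0,0,0],
  [255,0,0,-2,0,0,0],
])

```text
time_s: 4.55
ee_pos: [0.5517, 0.1918, 0.1267]
eef_rot: [3.142, -0.0, -0.307]
force: [0.5, 0.2, -0.7]
grip_width: 0.0005
grip_force: 0.0
```

Request:
apply_moves([
  [255,0,0,-0.8,0,0,0],
  [255,0,0,-0.8,0,0,0],
  [255,0,0,-0.8,0,0,0],
  [255,0,0,-0.5,0,0,0],
  [255,0,0,-0.4,0,0,0],
  [255,0,0,-0.3,0,0,0],
  [255,0,0,-0.2,0,0,0],
  [255,0,0,-0.1,0,0,0],
  [255,0,0,0,0,0,0],
])

```text
time_s: 5.45
ee_pos: [0.552, 0.1906, 0.0896]
eef_rot: [-3.141, -0.001, -0.308]
force: [-3.0, -4.6, 12.4]
grip_width: 0.0002
grip_force: 6.0
```

Request:
apply_moves([
  [255,0,0,-0.1,0,0,0],
  [255,0,0,0,0,0,0],
  [255,0,0,4,0,0,0],
  [0,0,0,4,0,0,0],
  [0,-1.1,-3.5,3,0,0,0],
  [0,-1.1,-3.5,0,0,0,0],
  [0,-1.1,-3.4,0,0,0,0],
  [0,0,0,0,0,0,0],
  [0,0,0,0,0,0,0],
])

```text
time_s: 6.35
ee_pos: [0.5188, 0.0867, 0.1977]
eef_rot: [-3.141, -0.001, -0.309]
force: [1.0, -0.5, 0.1]
grip_width: 0.045
grip_force: 0.0
```

```bash
python3 - <<'E'
from h import *
c=cam("wrist"); np.save("w2.npy",c,allow_pickle=True); s=cam("scene")
o=ctrl.get_obs(); print(o["ee_pos"],o["eef_rot"],o["force"],o["time_s"])
im=np.hstack([cv2.resize(c["img"],(400,300)),cv2.resize(s["img"][130:280,170:370],(400,300))])
cv2.imwrite("pics/w2full.png",c["img"][:,:,::-1]);cv2.imwrite("pics/w2.png",im[:,:,::-1])
E
```

```text
[0.51891757 0.08756641 0.19742987] [-3.14128422e+00 -1.02503367e-04 -3.07700823e-01] [-0.41807488  0.1629299   0.29207517] 6.45
```

View pics/w2.png

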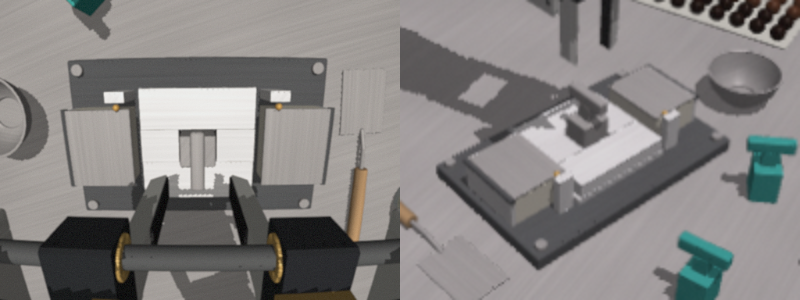

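Both covers lie flat in both views. The bar is at about (252,206) in the wrist picture, running along the picture's vertical between the fingers.

```bash
python3 - <<'E'
from h import *
c=np.load("w2.npy",allow_pickle=True).item()
a=onz(c,197*1.28,131*1.28,.116);b=onz(c,197*1.28,191*1.28,.116);print(a,b,(a+b)/2,np.linalg.norm(a-b))
print(proj(c,[.519,.087,.116])/1.28)
E
```

```text
[0.54867448 0.08015985 0.116     ] [0.49132199 0.09854685 0.116     ] [0.51999824 0.08935335 0.116     ] 0.06022781786817112
[199.66618526 162.26627756]
```

Request:
apply_moves([
  [0,0,0,-3,0,0,0],
  [0,0,0,-3,0,0,0],
  [0,0,0,-1.5,0,0,0],
  [0,0,0,-1,0,0,0],
  [0,0,0,0,0,0,0],
])

```text
time_s: 6.95
ee_pos: [0.5184, 0.0875, 0.1114]
eef_rot: [3.141, 0.002, -0.307]
force: [-0.2, 0.6, 1.0]
grip_width: 0.0924
grip_force: 0.0
```

Request:
apply_moves([
  [255,0,0,0,0,0,0],
  [255,0,0,0,0,0,0],
  [255,0,0,0,0,0,0],
  [255,0,0,0,0,0,0],
  [255,0,0,0,0,0,0],
  [255,0,0,0,0,0,0],
  [255,0,0,0,0,0,0],
  [255,0,0,0,0,0,0],
], grip_force=8)

```text
time_s: 7.75
ee_pos: [0.5187, 0.0869, 0.1124]
eef_rot: [3.142, 0.0, -0.308]
force: [0.7, -1.0, 0.2]
grip_width: 0.0335
grip_force: 0.0
```

Request:
apply_moves([
  [255,0,0,0,0,0,0],
  [255,0,0,0,0,0,0],
  [255,0,0,0,0,0,0],
  [255,0,0,0,0,0,0],
  [255,0,0,0,0,0,0],
])

```text
time_s: 8.25
ee_pos: [0.5187, 0.0871, 0.1125]
eef_rot: [-3.141, -0.0, -0.308]
force: [1.3, 4.1, -1.1]
grip_width: 0.0138
grip_force: 8.0
```

Request:
apply_moves([
  [255,0,0.1,0,0,0,0],
  [255,0,0,0,0,0,0],
  [255,0,0,0,0,0,0],
], grip_force=45)

```text
time_s: 8.55
ee_pos: [0.5188, 0.0878, 0.1125]
eef_rot: [3.141, -0.0, -0.308]
force: [3.4, -0.3, -1.3]
grip_width: 0.0136
grip_force: 45.0
```

```bash
python3 - <<'E'
import numpy as np
p=np.array([0,70.5]);th=0;a=.13;n=3;last=p.copy()
for k,(d,s) in enumerate([(a,-1),(-2*a,1),(2*a,-1),(-2*a,1),(a,-1)]):
    m=int(round(abs(d)/a*n)); q=np.array([s*20,0.]);print("swing",k)
    for i in range(m):
        c=d/m; r=np.array([[np.cos(c),-np.sin(c)],[np.sin(c),np.cos(c)]]); o=p; p=q+r@(p-q); th+=c
        e=(p-o)/10; print(np.round([e[0]*.303,e[0]*.953,e[1],c*.953,-c*.303],3), "th %.3f y %.1f z %.1f centre lift %.1f"%(th,*p,(p[1]-70.5*np.cos(th))))
E
```

```text
swing 0
[-0.093 -0.293  0.08   0.041 -0.013] th 0.043 y -3.1 z 71.3 centre lift 0.9
[-0.094 -0.296  0.067  0.041 -0.013] th 0.087 y -6.2 z 72.0 centre lift 1.7
[-0.095 -0.298  0.053  0.041 -0.013] th 0.130 y -9.3 z 72.5 centre lift 2.6
swing 1
[ 0.096  0.302  0.12  -0.041  0.013] th 0.087 y -6.1 z 73.7 centre lift 3.5
[ 0.097  0.307  0.106 -0.041  0.013] th 0.043 y -2.9 z 74.8 centre lift 4.3
[ 0.099  0.311  0.092 -0.041  0.013] th 0.000 y 0.3 z 75.7 centre lift 5.2
[ 0.1    0.314  0.078 -0.041  0.013] th -0.043 y 3.6 z 76.5 centre lift 6.0
[ 0.101  0.317  0.064 -0.041  0.013] th -0.087 y 7.0 z 77.1 centre lift 6.9
[ 0.102  0.319  0.049 -0.041  0.013] th -0.130 y 10.3 z 77.6 centre lift 7.7
swing 2
[-0.103 -0.323  0.124  0.041 -0.013] th -0.087 y 6.9 z 78.8 centre lift 8.6
[-0.104 -0.328  0.109  0.041 -0.013] th -0.043 y 3.5 z 79.9 centre lift 9.5
[-0.106 -0.332  0.094  0.041 -0.013] th 0.000 y 0.0 z 80.9 centre lift 10.4
[-0.107 -0.336  0.079  0.041 -0.013] th 0.043 y -3.5 z 81.7 centre lift 11.2
[-0.108 -0.339  0.064  0.041 -0.013] th 0.087 y -7.1 z 82.3 centre lift 12.1
[-0.108 -0.341  0.048  0.041 -0.013] th 0.130 y -10.7 z 82.8 centre lift 12.9
swing 3
[ 0.11   0.344  0.125 -0.041  0.013] th 0.087 y -7.0 z 84.0 centre lift 13.8
[ 0.111  0.349  0.109 -0.041  0.013] th 0.043 y -3.4 z 85.1 centre lift 14.7
[ 0.112  0.354  0.093 -0.041  0.013] th 0.000 y 0.3 z 86.1 centre lift 15.6
[ 0.114  0.357  0.077 -0.041  0.013] th -0.043 y 4.1 z 86.8 centre lift 16.4
[ 0.114  0.36   0.061 -0.041  0.013] th -0.087 y 7.9 z 87.4 centre lift 17.2
[ 0.115  0.362  0.044 -0.041  0.013] th -0.130 y 11.7 z 87.9 centre lift 18.0
swing 4
[-0.116 -0.366  0.129  0.041 -0.013] th -0.087 y 7.8 z 89.2 centre lift 18.9
[-0.118 -0.371  0.112  0.041 -0.013] th -0.043 y 3.9 z 90.3 centre lift 19.9
[-0.119 -0.375  0.095  0.041 -0.013] th 0.000 y -0.0 z 91.2 centre lift 20.7
```

Force is low, so the grip is centred. First lean.

Request:
apply_moves([
  [255,-0.09,-0.29,0.08,0.041,-0.013,0],
])

```text
time_s: 8.65
ee_pos: [0.5179, 0.0852, 0.113]
eef_rot: [-3.099, -0.0, -0.307]
force: [2.8, -3.1, -4.3]
grip_width: 0.0139
grip_force: 45.2
```

Request:
apply_moves([
  [255,-0.09,-0.3,0.07,0.041,-0.013,0],
])

```text
time_s: 8.75
ee_pos: [0.5168, 0.0817, 0.1136]
eef_rot: [-3.055, 0.0, -0.307]
force: [3.5, -1.0, -5.3]
grip_width: 0.0135
grip_force: 45.2
```

Request:
apply_moves([
  [255,-0.1,-0.3,0.05,0.041,-0.013,0],
  [255,0,0,0,0,0,0],
])

```text
time_s: 8.95
ee_pos: [0.5158, 0.0782, 0.1144]
eef_rot: [-3.012, 0.0, -0.309]
force: [3.2, 1.8, -4.5]
grip_width: 0.0136
grip_force: 45.0
```

Request:
apply_moves([
  [255,0.1,0.3,0.12,-0.041,0.013,0],
  [255,0.1,0.31,0.11,-0.041,0.013,0],
  [255,0.1,0.31,0.09,-0.041,0.013,0],
])

```text
time_s: 9.25
ee_pos: [0.5188, 0.0883, 0.1173]
eef_rot: [3.138, 0.0, -0.309]
force: [2.8, -1.2, -10.0]
grip_width: 0.0139
grip_force: 45.0
```

Request:
apply_moves([
  [255,0.1,0.31,0.08,-0.041,0.013,0],
  [255,0.1,0.32,0.06,-0.041,0.013,0],
  [255,0.1,0.32,0.05,-0.041,0.013,0],
  [255,0,0,0,0,0,0],
])

```text
time_s: 9.65
ee_pos: [0.522, 0.0984, 0.1193]
eef_rot: [3.01, -0.0, -0.307]
force: [1.6, -2.9, -2.1]
grip_width: 0.0135
grip_force: 45.0
```

Request:
apply_moves([
  [255,-0.1,-0.32,0.12,0.041,-0.013,0],
  [255,-0.1,-0.33,0.11,0.041,-0.013,0],
  [255,-0.11,-0.33,0.09,0.041,-0.013,0],
])

```text
time_s: 9.95
ee_pos: [0.5185, 0.0877, 0.1223]
eef_rot: [-3.14, 0.0, -0.308]
force: [4.1, 1.1, -8.9]
grip_width: 0.0138
grip_force: 45.0
```

Request:
apply_moves([
  [255,-0.11,-0.34,0.08,0.041,-0.013,0],
  [255,-0.11,-0.34,0.06,0.041,-0.013,0],
  [255,-0.11,-0.34,0.05,0.041,-0.013,0],
  [255,0,0,0,0,0,0],
])

```text
time_s: 10.35
ee_pos: [0.5154, 0.0774, 0.1247]
eef_rot: [-3.01, 0.0, -0.31]
force: [2.5, 4.3, -4.7]
grip_width: 0.0139
grip_force: 45.2
```

Request:
apply_moves([
  [255,0.11,0.34,0.12,-0.041,0.013,0],
  [255,0.11,0.35,0.11,-0.041,0.013,0],
  [255,0.11,0.35,0.09,-0.041,0.013,0],
])

```text
time_s: 10.65
ee_pos: [0.519, 0.0884, 0.1286]
eef_rot: [3.14, -0.001, -0.309]
force: [-2.1, -0.4, 4.7]
grip_width: 0.014
grip_force: 45.0
```

Request:
apply_moves([
  [255,0,0,0,0,0,0],
  [255,0,0,0,0,0,0],
])

```text
time_s: 10.85
ee_pos: [0.519, 0.0882, 0.1287]
eef_rot: [3.141, -0.001, -0.308]
force: [-1.5, 0.8, 9.5]
grip_width: 0.014
grip_force: 45.0
```

```bash
python3 - <<'E'
from h import *
c=cam("scene");d=cam("side");o=ctrl.get_obs();print(o["force"],o["moment"])
im=np.hstack([cv2.resize(c["img"][150:262,190:338],(400,300),interpolation=3),cv2.resize(d["img"][170:290,185:335],(400,300),interpolation=3)])
cv2.imwrite("pics/p3.png",im[:,:,::-1])
E
```

```text
[-1.44276531  0.81961891  8.33306278] [ 0.07573434  0.39042442 -0.02594458]
```

View pics/p3.png

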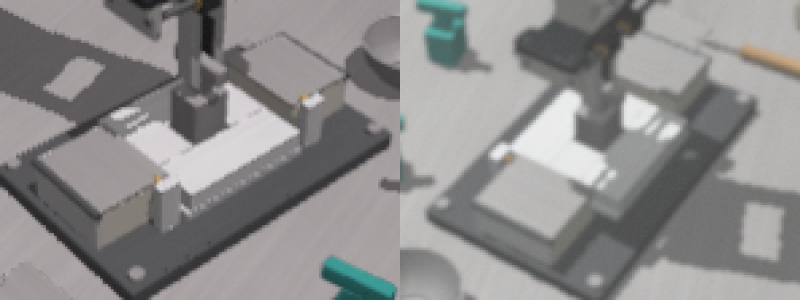

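Picture: the block stands upright and raised, the frame sits flat, and the covers are shut. The upward push of about 8 N means the lips have slipped under its edges, so I can lift it gently.

Request:
apply_moves([
  [255,0,0,0.2,0,0,0],
  [255,0,0,0.2,0,0,0],
])

```text
time_s: 11.15
ee_pos: [0.5185, 0.088, 0.1318]
eef_rot: [3.141, 0.001, -0.308]
force: [-0.2, -0.3, -2.6]
grip_width: 0.0137
grip_force: 45.0
```

Request:
apply_moves([
  [255,0,0,0.3,0,0,0],
  [255,0,0,0.3,0,0,0],
  [255,0,0,0.3,0,0,0],
  [255,0,0,0.3,0,0,0],
  [255,0,0,0.3,0,0,0],
  [255,0,0,0.2,0,0,0],
  [255,0,0,0,0,0,0],
  [255,0,0,0,0,0,0],
  [255,0,0,0,0,0,0],
])

```text
time_s: 12.05
ee_pos: [0.5187, 0.0881, 0.1487]
eef_rot: [3.141, 0.0, -0.308]
force: [-0.5, 0.1, -3.2]
grip_width: 0.0135
grip_force: 45.0
```

```bash
python3 - <<'E'
from h import *
c=cam("scene");d=cam("side");o=ctrl.get_obs();print(o["time_s"],o["ee_pos"],o["eef_rot"],o["force"],o["moment"])
im=np.hstack([cv2.resize(c["img"][150:262,190:338],(400,300),interpolation=3),cv2.resize(d["img"][170:290,185:335],(400,300),interpolation=3)])
cv2.imwrite("pics/p4.png",im[:,:,::-1])
x=np.array([.519,.088]);print("underside centre px @65mm", proj(c,[*x,.065]),proj(d,[*x,.065]))
E
```

```text
12.15 [0.51872607 0.08810207 0.14871804] [ 3.14151810e+00  1.91101848e-04 -3.08192301e-01] [-0.43076413 -0.24758387 -2.06629958] [0.05402433 0.00022925 0.01521479]
underside centre px @65mm [263.23114076 191.68002414] [258.83584489 219.48977971]
```

View pics/p4.png

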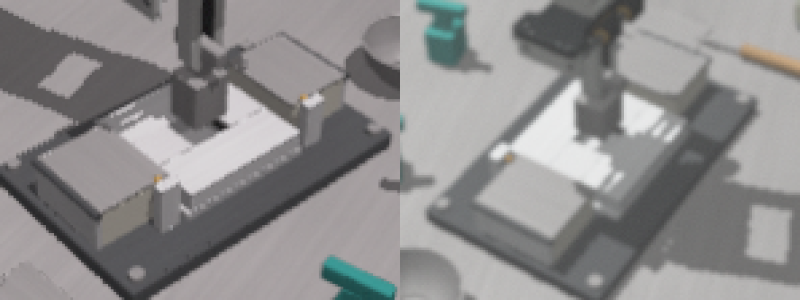

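The block hangs free with about 3 N on the wrist, which is its own weight. It is upright over the pocket with its underside about 14 mm above the frame, the frame is down and both covers are shut.

```bash
python3 -c "
from station import ctrl
print(ctrl.hand_in())"
```

```text
the job is handed in; nothing more can be done
None
```

Job handed in at about 12 s of the 48 s limit: both covers pressed shut, and the block rocked free and held upright and still about 14 mm above its pocket, with the frame still down.

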